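# Release the keeper of a glass-grinding lap

## Robot

A 6-joint arm with a two-finger parallel gripper is mounted at the origin on the work surface. World frame = base frame: x ahead of the robot, y to its left, z up, the work surface at z = 0. Lengths are in m, angles in rad, forces in N, time in s.
With the tool pointing down it reaches from about 0.275 to 1 m from the base axis. Payload 8.4 kg.
Tool frame: the origin (TCP) lies on the centre line of the jaws, within the pads' length; the fingertips stand 17 mm ahead of it and the grasp point (between the pads) lies 2 mm behind it (bot.tcp_to_tips is the z of the fingertips in the tool frame, in m); z points along the fingers, y is the line along which they close (so a half turn about z gives the same grasp; the last joint's range is limited). The gripper opens to 85 mm and grips with 20 to 120 N. Pads are 22 mm wide; open, the fingers measure 114 mm over their backs; the gripper's body (76 mm by 85 mm) begins 54 mm behind the grasp point. The pads swing forward as they close: fully open they stand 13 mm farther back than shut.
Start: joints at [-1.264, 0.353, 1.633, -0, 1.155, -0.002], TCP at [0.19, -0.595, 0.248] pointing down, gripper open.
Joint ranges: [-2.63, 2.63], [-0.92, 2.1], [0.06, 2.66], [-1.3, 4.44], [0, 2.69], [-3.02, 3.02]. Speed limits (rad/s): [2.22, 2.22, 2.79, 3.14, 3.14, 3.14].

## Interface

Orientations are given as a unit quaternion [x, y, z, w].
In Python, from workcell import bot, hand, kinematics, get_obs, vision, hand_in gives the robot as it stands. The module is installed in compiled form; this text tells all that it offers. Calls block until the motion is done:
- bot.reach(position, orientation): joint-space move of the TCP to a pose.
- bot.servo_line(position, ori=None, velocity=0.15): straight line of the TCP; ori=None keeps the orientation; velocity is the mean speed in m/s.
- bot.goto_joints(angles): joint-space move.
- hand.move_gripper(opening, strength=None): finger opening in m; strength is the grip in N (None keeps the last); returns when the fingers have stopped.
- bot.dwell(seconds).
- kinematics.solve_ik(position, orientation): joint angles nearest the present ones, or None.
- get_obs(): the state.
- vision.read_camera(name): name is "side" or "top"; returns a dict with "frame" (400x640x3 uint8, red, green, blue), "intrinsics" (3x3 intrinsics, pixels), "view" (4x4, takes a point from world to camera coordinates). Camera axes: x right, y down, z forward; pixel columns grow to the right and rows downward; lengths in m; the calibration is good to about 2 mm. A picture is of the moment at which its call begins. There is no depth.
A pose or a line that the arm cannot do raises bot.IKError and nothing moves.
- hand_in(): hands the job in; it is judged then, once.
The state is a dict: "time_s": time; "joint_pos": joint angles; "joint_vel": joint speeds; "joint_efforts": joint torques, N m; "position": TCP position; "orientation": TCP orientation; "wrist_force": force on the tool from outside, world axes, zero at the start; "ft_torque": the same for the moment, N m; "gripper_width": finger opening in m; "grip_force": force on a finger pad.
Only numpy, scipy, OpenCV 4.12 (cv2) and the standard library are available. Lean on these libraries where they do the work, as an engineer would, in place of code of your own. Each camera call takes 0.05 s, during which the arm holds its last target. There are 200 camera calls.

## Task

The lap's red T-bar knob has a left-hand thread: loosen it by turning it clockwise (seen from above) until you feel it come up against its stop, without straining it past the stop. Only then slide the slotted brass keeper level out from under it, without wrenching it against the stud or foot, and lay it gently, flat on its underside and roughly centred, in the shallow aluminium tray. Leave the knob backed off and do not disturb the other things on the bench.

Things in the scene. Friction and masses are not known exactly. Their poses are not given: they have to be found in the camera images.
- lap: Bench lap for grinding glass, fixed: blue housing 210x210x50 mm, black round pan 264 mm across, on it a round grey disc 200 mm across, its top face 100 mm above the table (the pan's rim 22 mm below that). Origin: underside centre, on the vertical spindle axis. The spindle is braked at any angle, so the knob's heading does not tell how far it must turn.
- knob_grip (a point): Red T-bar knob on the spindle axis: point at mid height of the bar. Bar 50 mm long along this point's x, 14 mm thick along its y, 30 mm high (13 mm above to 17 mm below this point). Under it a round red flange 42 mm across, 7 mm thick. Left-hand thread: clockwise from above loosens; knob and foot rise 1.3 mm per radian. It stays where it is left between grasps.
- knob_top (a point): Centre of the knob bar's top face. Feel of the knob: 1.7 to 3.1 rad from its unknown start to the stop. Running drag about 0.2 N m. The stop is springy: past it the torque climbs by about 2 N m per radian. A torque of 0.4 to 0.6 N m means fully backed off; over 0.9 N m it is being strained. When let go it springs back to the stop, which is fine.
- foot_under (a point): Centre of the underside of the round steel foot, 28 mm across and 7 mm thick, that hangs under the knob's flange, 31 mm below point knob_grip. It rises with the knob. At the stop it is well clear above the keeper's rim.
- keeper: Brass slotted keeper (C-washer), loose, about 0.16 kg, flat on the disc round the 12 mm stud and under the foot. Origin: underside, in the slot, on the spindle axis at the start; x along the slot toward the tab, z up. U-shaped plate 6 mm thick, 48 mm wide, x = -26 to +84 mm (22 mm wide beyond x = 26). A rim 2.5 mm high on it stands round the foot and locks it in until the foot has risen.
- keeper_mouth (a point): Open end of the keeper's slot, 26 mm from its origin along -x, on its underside. The slot is 15 mm wide (1.5 mm play each side of the stud). The keeper comes out level along its own +x; after 45 mm it is clear of stud and foot. A few newtons are enough; over 25 N is wrenching it.
- keeper_tab (a point): Grip point on the keeper's upright brass tab, 74 mm from the keeper's origin along its x and 26 mm above its underside. The tab is 20 mm long (keeper's x), 12 mm thick (keeper's y), its top is 34 mm above the underside.
- keeper_mid (a point): Middle of the keeper's length, on its underside, 29 mm from its origin toward the tab.
- tray: Shallow aluminium tray, fixed, 130 mm (its x) by 190 mm (its y), walls 10 mm high and 3 mm thick, floor 3 mm thick. Origin: underside centre. The keeper fits lengthwise along the tray's y, either way round.
- optic_block: Wooden block 110x160x18 mm with glass pieces on it (28 mm high in all), fixed beside the tray; keep off. Origin: underside centre.
- stone: White dressing stone 50x20x12 mm lying loose on the lap's disc, on the side away from the keeper's tab. Leave alone.
- oil: White bottle with black cap, 60 mm across, 150 mm high, loose. Leave alone.
- paddle: Black graphite paddle 90x60x12 mm with a wooden handle, loose. Leave alone.
- steel_cup: Steel cup 70 mm across, 90 mm high, loose. Leave alone.
- spanner: Steel spanner lying beyond the lap, loose. Leave alone.
- paperweight: Green glass paperweight 68 mm across, 47 mm high, loose. Leave alone.
- spacer: Brass ring 44 mm across, 12 mm high, loose. Leave alone.
There are look-alikes about, which are no part of the job. There is more than one size of the tray; the one meant has the size given above.

How it is judged:
On the way, in this order (a step that is already met when the one before it is completed fails the run):
1. the knob is backed off clockwise to its stop, with the keeper still in place under it (z of knob_grip in the frame of lap above 0.14087 m and horizontal distance between keeper and lap below 0.008 m), for 0.1 s.
2. the keeper is out from under the knob (horizontal distance between keeper and lap above 0.042 m), for 0.1 s.
At the end, for the whole second after the job is handed in: The keeper lies flat (within 0.1 rad), right side up and at rest on the tray's floor, its middle within 45 mm of the tray's centre along each tray axis, released; the knob is still backed off, its grip no more than 0.25 mm (0.2 rad) below its height at the stop (x of keeper_mid in the frame of tray between -0.045 and 0.045 m and y of keeper_mid in the frame of tray between -0.045 and 0.045 m and z of keeper_mid in the frame of tray between 0.001 and 0.007 m and angle between keeper's own z axis and vertical below 0.1 rad and z of knob_grip in the frame of lap above 0.14087 m and linear speed of keeper below 0.02 m/s and contact force between the fingers and keeper below 0.1 N); the robot touches nothing.
It fails at once if the knob is strained past its stop (0.5 rad past it, 1 N m) (z of knob_grip in the frame of lap above 0.14176 m).
It fails at once if the keeper is wrenched against the stud, foot or disc with more than 35 N (contact force between keeper and lap above 35 N).
It fails at once if the keeper is dropped or pressed hard into the tray (over 40 N) (contact force between keeper and tray above 40 N).
It fails at once if a bystander is moved by more than 30 mm (distance of any of stone, oil, paddle, steel_cup, spanner, paperweight, spacer from where it was at the start of the episode above 0.03 m).
It also fails if it takes over 72 s, if anything falls off the work surface, if the arm or the gripper's body presses on something with over 40 N, if the wrist force passes 120 N, or if a joint passes its speed limit or range.

## Working session

There is one attempt and no reset: what is moved stays moved. The work goes in short steps, each a Python script; the robot and the scene stay as the last script left them, time stands still between calls to the robot, and variables do not carry over. Pictures are saved under pics/ and viewed, at most 10 in all, crops included, and the job is handed in when it is done.

```bash
mkdir -p pics; python3 - <<'E'
from workcell import vision,get_obs,bot
import cv2,numpy as np
for n in("top","side"):
    c=vision.read_camera(n); np.savez(f"pics/{n}.npz",**c)
    cv2.imwrite(f"pics/{n}0.png",c["frame"][:,:,::-1])
    print(n,np.round(c["intrinsics"],1).tolist(),np.round(c["view"],3).tolist())
o=get_obs();print(o,bot.tcp_to_tips)
E
```

```text
top [[430.7, 0.0, 319.3], [0.0, 430.7, 196.6], [0.0, 0.0, 1.0]] [[0.01, -1.0, 0.007, 0.025], [-0.998, -0.01, -0.066, 0.49], [0.066, -0.006, -0.998, 1.461], [0.0, 0.0, 0.0, 1.0]]
side [[423.3, 0.0, 321.7], [0.0, 423.3, 204.0], [0.0, 0.0, 1.0]] [[-0.783, 0.622, 0.005, 0.357], [0.41, 0.523, -0.747, -0.119], [-0.468, -0.583, -0.664, 1.518], [0.0, 0.0, 0.0, 1.0]]
{'time_s': 0.1, 'joint_pos': array([-1.26440917e+00,  3.53569603e-01,  1.63403057e+00,  8.05269358e-06,
        1.15516999e+00, -2.37151309e-03]), 'joint_vel': array([-1.85204308e-04, -5.09803267e-04, -1.35968651e-03, -6.48775710e-05,
       -4.85304767e-04,  1.15849037e-05]), 'joint_efforts': array([-3.46183188e-04, -6.06356406e+01, -3.42819142e+01, -4.26581369e-05,
        3.80037149e-03,  8.53014001e-06]), 'position': array([ 0.18982754, -0.59507707,  0.24765502]), 'orientation': array([ 9.88107238e-01,  1.53765210e-01, -8.55115183e-05, -5.82527274e-04]), 'wrist_force': array([ 0.71053914, -0.14046442, -0.28696424]), 'ft_torque': array([-0.03364479, -0.00755109, -0.05637896]), 'grip_force': 0.0, 'gripper_width': 0.08512103404860229} 0.017
```

View pics/top0.png

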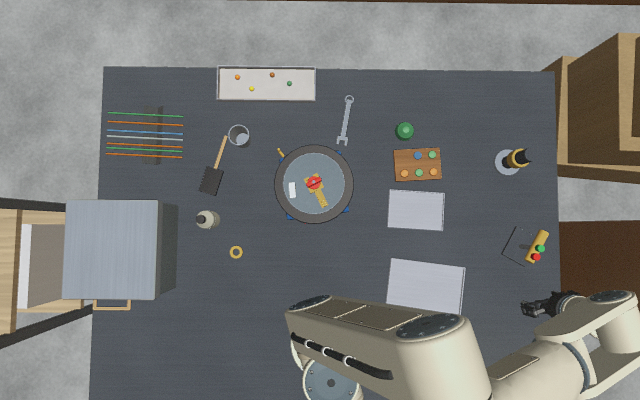

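View pics/side0.png

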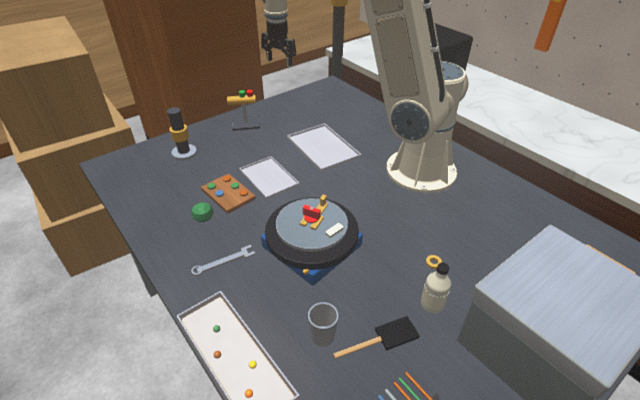

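The top view shows the lap at about (314,184) with the red knob at (314,183) and the tab at about (322,203). There are two tray-like candidates: A at (416,210), about 56x39 px ≈ 190x130 mm, and B at (426,287), about 77 px ≈ 260 mm long. A fits the given size and lies beside the optic block. The side view shows the same layout: knob (312,213), tray A (268,177). I'll confirm with enlarged crops.

```bash
python3 - <<'E'
import cv2,numpy as np
def crop(n,x0,y0,w,h,s):
    f=np.load(f"pics/{n}.npz")["frame"][y0:y0+h,x0:x0+w,::-1]
    return cv2.resize(f,None,fx=s,fy=s,interpolation=cv2.INTER_CUBIC)
cv2.imwrite("pics/c1.png",np.hstack([crop("top",284,154,60,60,6.5)*1,crop("side",280,180,60,60,6.5)]))
cv2.imwrite("pics/c2.png",np.hstack([crop("top",380,180,100,140,4),crop("side",230,115,100,140,4)][:2]))
E
```

```text
(no output)
```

View pics/c1.png

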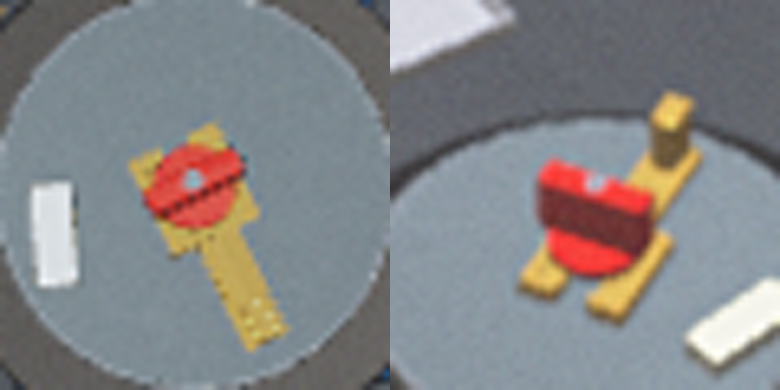

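View pics/c2.png

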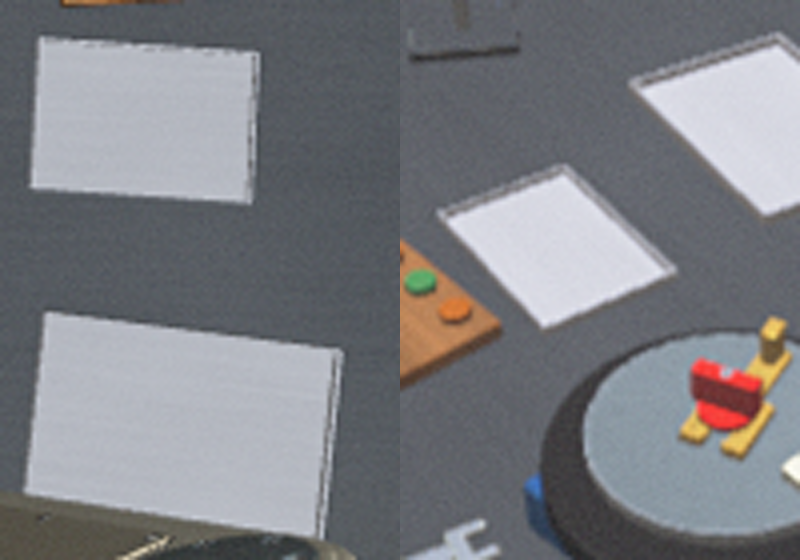

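c1: the knob-top dot is at (193,180) in the top half and (207,183) in the side half; the tab top is at (263,322) and (285,107). The keeper's corners are visible in the top half. c2: the smaller upper tray has corners (38,37), (260,52), (252,204) and (30,188), which makes it A, the one meant. Next I'll triangulate.

```bash
cat > loc.py <<'E'
import cv2,numpy as np
C={n:np.load(f"pics/{n}.npz") for n in("top","side")}
P={n:C[n]["intrinsics"]@C[n]["view"][:3] for n in C}
def full(n,u,o,s): return np.array(o)+(np.array(u,float)+.5)/s-.5
def tri(a,b):
    X=cv2.triangulatePoints(P["top"],P["side"],a.reshape(2,1),b.reshape(2,1)).ravel();X=X[:3]/X[3]
    e=[np.linalg.norm((lambda q:q[:2]/q[2])(P[n]@np.r_[X,1])-p) for n,p in(("top",a),("side",b))]
    return X,np.round(e,2)
def onz(n,p,z):
    M=P[n]; H=np.c_[M[:,0],M[:,1],M[:,2]*z+M[:,3]]; q=np.linalg.solve(H,np.r_[p,1]); return q[:2]/q[2]
E
python3 - <<'E'
from loc import *
np.set_printoptions(precision=4,suppress=True)
T=lambda u:full("top",u,(284,154),6.5); S=lambda u:full("side",u,(280,180),6.5)
print("knobtop",tri(T((193,180)),S((207,183))))
print("tabtop",tri(T((263,322)),S((285,107))))
T4=lambda u:full("top",u,(380,180),4); S4=lambda u:full("side",u,(230,115),4)
for n,f,pts in(("top",T4,[(38,37),(260,52),(252,204),(30,188)]),("side",S4,[(37,212),(167,165),(276,271),(145,328)])):
    q=np.array([onz(n,f(p),.01) for p in pts]);print(n,q.tolist(),q.mean(0),[np.linalg.norm(q[i]-q[i-1]) for i in range(4)])
tt=[(38,37),(260,52),(252,204),(30,188)];ss=[(145,328),(37,212),(167,165),(276,271)]
for a,b in zip(tt,ss):print("tray",tri(T4(a),S4(b)))
q=np.array([onz("top",T(p),.106) for p in[(128,163),(218,122),(260,213),(172,255)]]);print("keeper",q)
d=q[2]+q[3]-q[0]-q[1];print("kdir",np.arctan2(d[1],d[0]),"org~",q.mean(0))
# disc centre check and knob bar
a,b=[onz("side",S(p),.152) for p in[(157,171),(262,204)]];print("bar side",a,b,np.linalg.norm(a-b),np.arctan2(*(b-a)[::-1]))
a,b=[onz("top",T(p),.152) for p in[(150,208),(243,164)]];print("bar top",a,b,np.linalg.norm(a-b),np.arctan2(*(b-a)[::-1]))
print("cams",[(-C[n]["view"][:3,:3].T@C[n]["view"][:3,3]) for n in C])
E
```

```text
knobtop (array([0.5297, 0.0493, 0.1524]), array([0.51, 0.61]))
tabtop (array([0.462 , 0.0153, 0.1353]), array([0.24, 0.28]))
top [[0.519322975143064, -0.2105828023939253], [0.5082856880281527, -0.4024119853313178], [0.3773818934047835, -0.3942814416270566], [0.38924569716371915, -0.2035751003163341]] [ 0.4486 -0.3027] [np.float64(0.13026590549688755), np.float64(0.19214644710034215), np.float64(0.1311560489940289), np.float64(0.19107500740743755)]
side [[0.5101296187783309, -0.40667125936570847], [0.37903774689394215, -0.3958827603050627], [0.39215354404902963, -0.20744291294378597], [0.5209893938203077, -0.2134129906398617]] [ 0.4506 -0.3059] [np.float64(0.19356315027627016), np.float64(0.13153505459053316), np.float64(0.18889573898993772), np.float64(0.12897409822900302)]
tray (array([ 0.5204, -0.2113,  0.0109]), array([0.43, 0.47]))
tray (array([ 0.5098, -0.4031,  0.0116]), array([0.56, 0.56]))
tray (array([ 0.3783, -0.395 ,  0.01  ]), array([0.33, 0.31]))
tray (array([ 0.391 , -0.2049,  0.0107]), array([0.67, 0.7 ]))
keeper [[0.5414 0.0831]
 [0.5623 0.0386]
 [0.5171 0.0173]
 [0.4958 0.0607]]
kdir -2.693477595677126 org~ [0.5291 0.0499]
bar side [0.5424 0.029 ] [0.5206 0.072 ] 0.04816132713444867 2.0404157528771907
bar top [0.5148 0.0708] [0.5365 0.0264] 0.04942697359743304 -1.1168252087781112
cams [array([0.3922, 0.0388, 1.4902]), array([1.0385, 0.7243, 0.9173])]
```

```bash
cat > h.py <<'E'
import numpy as np
from scipy.spatial.transform import Rotation as R
from workcell import bot,hand,kinematics,get_obs,vision
np.set_printoptions(precision=4,suppress=True)
AX=np.array([.5295,.0497])
def ori(phi):  # tool down, closing line (tool y) at heading phi
    y=np.array([np.cos(phi),np.sin(phi),0]);z=np.array([0,0,-1.])
    return R.from_matrix(np.c_[np.cross(y,z),y,z]).as_quat()
def st(tag=""):
    o=get_obs();print(tag,"t%.2f"%o["time_s"],o["position"],"F",o["wrist_force"],"M",o["ft_torque"],"w%.4f g%.1f"%(o["gripper_width"],o["grip_force"]),"q6 %.2f"%o["joint_pos"][5]);return o
E
python3 - <<'E'
from h import *
for b in(.46,.46-np.pi):
    for d in(0,-1,-2,-3): 
        q=kinematics.solve_ik(np.r_[AX,.143],ori(b+d)); print(b,d,q)
q=kinematics.solve_ik(np.r_[AX,.26],ori(.46));print(q)
E
```

```text
0.46 0 [ 0.0908  0.3394  1.925  -0.      0.8772 -0.3692]
0.46 -1 [ 0.0908  0.3394  1.925  -0.      0.8772  0.6308]
0.46 -2 [ 0.0908  0.3394  1.925  -0.      0.8772  1.6308]
0.46 -3 [ 0.0908  0.3394  1.925  -0.      0.8772  2.6308]
-2.681592653589793 0 [ 0.0908  0.3394  1.925  -0.      0.8772  2.7724]
-2.681592653589793 -1 [ 0.0908  0.3394  1.925  -0.      0.8772 -2.5108]
-2.681592653589793 -2 [ 0.0908  0.3394  1.925  -0.      0.8772 -1.5108]
-2.681592653589793 -3 [ 0.0908  0.3394  1.925  -0.      0.8772 -0.5108]
[ 0.0908  0.1963  1.8193 -0.      1.126  -0.3692]
```

```bash
python3 - <<'E'
from h import *
hand.move_gripper(.05,60)
bot.reach(np.r_[AX,.24],ori(.46)); st("above")
bot.servo_line(np.r_[AX,.144],velocity=.08); st("down")
hand.move_gripper(0.0,60); o=st("grip")
for i in range(1,4):
    z=.144+.0013*.1*i
    bot.reach(np.r_[AX,z],ori(.46-.1*i)); st(i)
E
```

```text
above t3.12 [0.5296 0.049  0.24  ] F [-0.0266  0.5657  1.2678] M [-0.075   0.0183  0.0177] w0.0500 g0.0 q6 -0.37
down t4.47 [0.5299 0.0497 0.1445] F [-0.1238  0.7239  0.5645] M [ 0.0096 -0.0495  0.0432] w0.0502 g0.0 q6 -0.37
grip t4.89 [0.5306 0.05   0.1446] F [4.2072 2.5402 1.9547] M [ 0.4711 -0.5672  0.0549] w0.0127 g61.6 q6 -0.37
1 t5.14 [0.5305 0.05   0.1447] F [4.5247 4.0633 3.8467] M [ 0.6612 -0.5958  0.137 ] w0.0130 g61.8 q6 -0.27
2 t5.39 [0.5305 0.05   0.1448] F [3.1458 3.7441 4.1404] M [ 0.6944 -0.6258  0.1853] w0.0128 g61.9 q6 -0.17
3 t5.64 [0.5305 0.0501 0.1449] F [2.7999 3.7274 3.2805] M [ 0.727  -0.5276  0.2025] w0.0128 g61.9 q6 -0.07
```

```bash
python3 - <<'E'
from h import *
a=.3; A=AX+[.001,.0005]
while a<3.35:
    a+=.06; bot.reach(np.r_[A,.144+.0013*a],ori(.46-a))
    m=np.mean([(bot.dwell(.02),get_obs()["ft_torque"][2])[1] for _ in range(3)])
    print("%.2f:%.3f"%(a,m),end=" ")
    if m>.45: break
st("\nend")
E
```

```text
0.36:0.190 0.42:0.208 0.48:0.177 0.54:0.170 0.60:0.198 0.66:0.220 0.72:0.194 0.78:0.207 0.84:0.203 0.90:0.225 0.96:0.182 1.02:0.219 1.08:0.212 1.14:0.204 1.20:0.194 1.26:0.216 1.32:0.192 1.38:0.202 1.44:0.207 1.50:0.234 1.56:0.205 1.62:0.210 1.68:0.190 1.74:0.184 1.80:0.221 1.86:0.190 1.92:0.193 1.98:0.182 2.04:0.237 2.10:0.185 2.16:0.232 2.22:0.232 2.28:0.187 2.34:0.161 2.40:0.197 2.46:0.220 2.52:0.348 2.58:0.460 
end t17.04 [0.5308 0.0509 0.1477] F [0.5281 5.9294 4.5568] M [ 1.0612 -0.3029  0.4736] w0.0126 g62.1 q6 2.21
```

```bash
python3 - <<'E'
from h import *
hand.move_gripper(.04); st("open")
p=get_obs()["position"]; bot.servo_line(np.r_[p[:2],.215],velocity=.12)
T=np.array([.463,.0165]); h=-2.685
best=min([h+np.pi/2,h-np.pi/2],key=lambda f:abs(kinematics.solve_ik(np.r_[T,.129],ori(f))[5]))
hand.move_gripper(.036,20)
bot.reach(np.r_[T,.215],ori(best)); st("abv")
c=vision.read_camera("side"); import cv2
cv2.imwrite("pics/s2.png",cv2.resize(c["frame"][160:260,250:383,::-1],None,fx=6,fy=6,interpolation=3))
bot.servo_line(np.r_[T,.129],velocity=.07); st("down %.3f"%best)
hand.move_gripper(.018,20); st("pre")
E
```

```text
open t17.42 [0.5301 0.0499 0.1471] F [ 0.2385  0.1074 -0.6626] M [0.0565 0.0117 0.0001] w0.0403 g0.0 q6 2.21
abv t19.35 [0.4633 0.0165 0.215 ] F [-0.5373 -0.3315  0.6862] M [ 0.015  -0.0001 -0.0085] w0.0358 g0.0 q6 1.15
down -1.114 t20.77 [0.4633 0.0165 0.1294] F [ 0.7248 -0.4806 -0.0014] M [-0.0338  0.0221 -0.0241] w0.0359 g0.0 q6 1.15
pre t21.09 [0.4631 0.0165 0.1292] F [ 0.2127 -0.4286  0.0779] M [0.029  0.0004 0.009 ] w0.0182 g0.0 q6 1.15
```

View pics/s2.png

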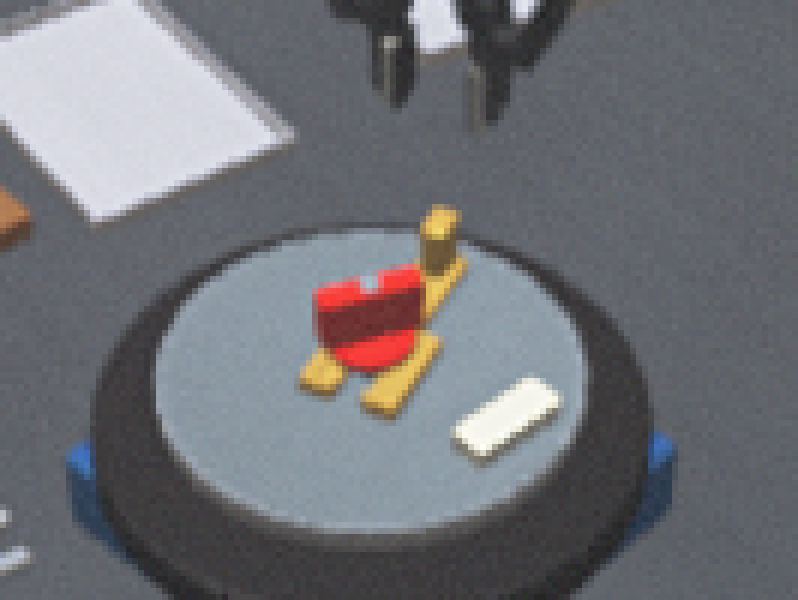

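The picture shows the keeper still in place, with the tab top at (440,213) in the crop, and the knob bar turned to a new heading. The jaws straddle the tab without touching it. I'll grip and pull gently.

```bash
python3 - <<'E'
from h import *
hand.move_gripper(.0,30); o=st("grip")
u=np.array([np.cos(-2.685),np.sin(-2.685)]); p0=o["position"].copy()
p0[:2]=[.4633,.0165]
for d in(.003,.006,.012,.018):
    bot.servo_line(np.r_[p0[:2]+u*d,p0[2]],velocity=.03); o=st(d)
    if np.linalg.norm(o["wrist_force"])>15: print("STOP");break
E
```

```text
grip t21.31 [0.4631 0.0165 0.1292] F [-0.8101  0.3413  4.1849] M [0.0429 0.2404 0.0322] w0.0116 g31.6 q6 1.15
0.003 t21.56 [0.4603 0.015  0.1292] F [-0.8428 -0.1551  3.4773] M [-0.104   0.1395  0.0406] w0.0112 g31.4 q6 1.14
0.006 t21.81 [0.4577 0.0137 0.1292] F [-0.3739 -0.6567  1.8665] M [-0.1428  0.1134  0.0359] w0.0112 g31.3 q6 1.14
0.012 t22.16 [0.4521 0.011  0.1292] F [-1.229  -1.4571  3.6468] M [-0.1483  0.1248  0.0266] w0.0116 g31.5 q6 1.14
0.018 t22.51 [0.4467 0.0084 0.1292] F [-0.7996 -1.5575  3.6121] M [-0.1601  0.1354  0.0351] w0.0109 g31.6 q6 1.13
```

```bash
python3 - <<'E'
from h import *
u=np.array([np.cos(-2.685),np.sin(-2.685)]); p0=np.array([.4633,.0165])
bot.servo_line(np.r_[p0+u*.065,.1292],velocity=.05); st("out")
bot.dwell(.15); hand.move_gripper(0,60)
bot.servo_line(np.r_[p0+u*.07,.2],velocity=.1); st("lift")
hk=-1.627; T=np.array([.4496,-.304])+.045*np.array([np.cos(hk),np.sin(hk)])
bot.reach(np.r_[T,.17],ori(hk+np.pi/2)); bot.dwell(.2); st("over")
bot.servo_line(np.r_[T,.06],velocity=.1); bot.dwell(.2); st("low")
c=vision.read_camera("side"); import cv2
d=vision.read_camera("top")
f=lambda c,y,x:cv2.resize(c["frame"][y:y+100,x:x+100,::-1],None,fx=4,fy=4,interpolation=3)
cv2.imwrite("pics/s3.png",np.hstack([f(c,120,230),f(d,150,370)]))
E
```

```text
out t23.60 [ 0.4047 -0.0122  0.1292] F [-1.4431 -0.7143  1.9508] M [-0.1636  0.221   0.0178] w0.0112 g31.3 q6 1.08
lift t24.82 [ 0.4001 -0.0143  0.1995] F [-0.0744 -0.9872 -1.5725] M [-0.0985  0.0758  0.0503] w0.0109 g62.0 q6 1.07
over t26.52 [ 0.4474 -0.3483  0.1701] F [-0.1388  0.0046 -1.6531] M [-0.0726 -0.0088 -0.0042] w0.0107 g61.9 q6 -0.61
low t27.97 [ 0.4473 -0.3491  0.0605] F [-0.2103 -0.5811 -1.9621] M [-0.0551 -0.0038  0.0481] w0.0109 g61.9 q6 -0.61
```

View pics/s3.png

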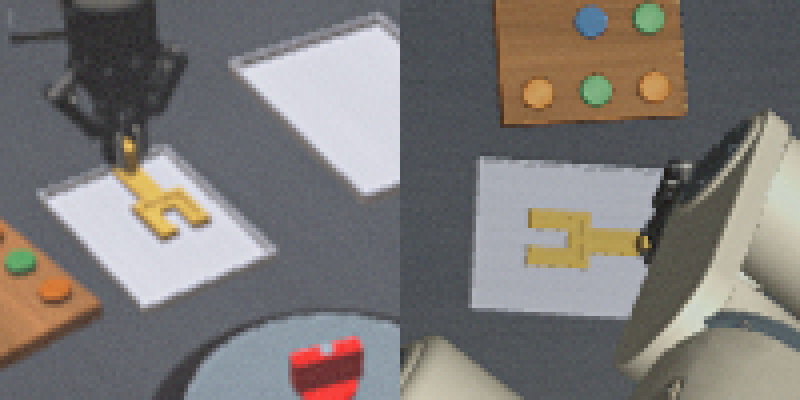

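The keeper hangs level over the correct tray, spanning about (525-650, 240) in the top half, aligned and centred. I'll lower it with force monitoring.

```bash
python3 - <<'E'
from h import *
p=np.array([.4471,-.3489]); z=.036
bot.servo_line(np.r_[p,z],velocity=.03); bot.dwell(.1); f0=get_obs()["wrist_force"][2]; st("z.036")
while z>.0295:
    z-=.0007; bot.servo_line(np.r_[p,z],velocity=.01); bot.dwell(.05)
    f=get_obs()["wrist_force"][2]; print("%.4f:%.1f"%(z,f),end=" ")
    if f-f0>3: break
st("\ntouch")
hand.move_gripper(.02); hand.move_gripper(.034); st("rel")
bot.servo_line(np.r_[p,.13],velocity=.12)
bot.reach([.19,-.595,.248],[.9881,.15377,0,0]); bot.dwell(.3)
c=vision.read_camera("side"); import cv2
d=vision.read_camera("top")
f=lambda c,y,x:cv2.resize(c["frame"][y:y+120,x:x+100,::-1],None,fx=4,fy=4,interpolation=3)
cv2.imwrite("pics/s4.png",np.hstack([f(c,130,240),f(d,150,370)])); st("home")
cv2.imwrite("pics/s5.png",d["frame"][:,:,::-1])
E
```

```text
z.036 t29.12 [ 0.4472 -0.349   0.0362] F [-0.1109 -0.3751 -2.5723] M [-0.0991 -0.068  -0.0067] w0.0106 g61.9 q6 -0.61
0.0353:-1.0 0.0346:-2.2 0.0339:-1.3 0.0332:-1.4 0.0325:-3.3 0.0318:6.3 
touch t30.92 [ 0.4471 -0.3489  0.0323] F [-1.5279  1.0764  6.3465] M [ 0.2205  0.2717 -0.0161] w0.0106 g62.9 q6 -0.61
rel t31.47 [ 0.4471 -0.3489  0.0318] F [ 0.2553  1.1287 -0.3736] M [-0.0277 -0.0486  0.016 ] w0.0341 g0.0 q6 -0.61
home t34.23 [ 0.1904 -0.5948  0.2479] F [-0.2026  0.3348 -0.1249] M [-0.0087  0.0212  0.0121] w0.0339 g0.0 q6 -0.00
```

View pics/s4.png

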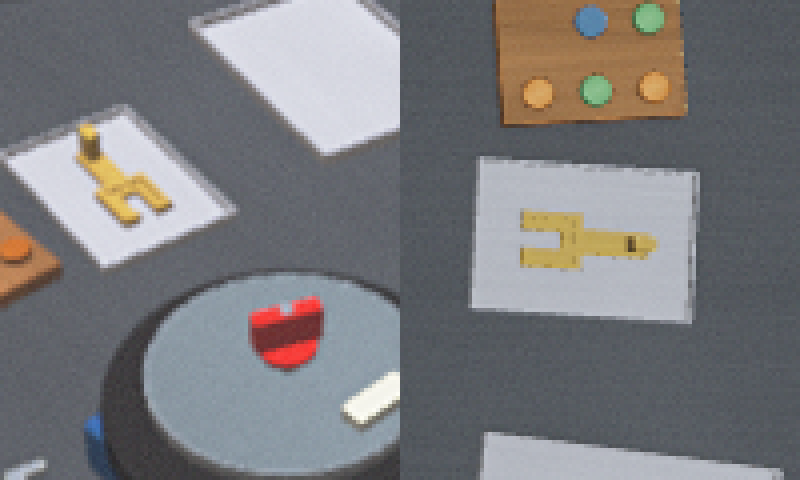

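The keeper lies flat and centred in the right tray, at about (520-655, 240) in the top half. The knob stands backed off and the stone hasn't moved.

```bash
python3 -c "
from workcell import hand_in;print(hand_in())"
```

```text
the job is handed in; nothing more can be done
None
```

I backed the knob off clockwise to its stop (0.46 N m), slid the keeper out level with only a few newtons, laid it flat and centred in the 130x190 mm tray, and handed the job in at about 34 s; no verdict was returned.

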